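# Post the brass plates into the locked collecting box

### The arm

A 7-joint arm with a two-finger parallel gripper is mounted at the origin on a cart in front of the work surface, level with it; the furniture and walls round the work are solid. World frame = base frame: x ahead of the robot, y to its left, z up, the work surface at z = 0. Lengths are in m, angles in rad, forces in N, time in s.
With the tool pointing down it reaches from about 0.425 to 0.925 m from the base axis. Payload 6.8 kg.
Tool frame: the origin (TCP) lies midway between the tips of the shut fingers; the grasp point (between the pads) lies 19 mm behind it; z points along the fingers, y is the line along which they close (so a half turn about z gives the same grasp; the last joint's range is limited). The gripper opens to 85 mm and grips with 20 to 120 N. Pads are 22 mm wide; open, the fingers measure 114 mm over their backs; the gripper's body (76 mm by 85 mm) begins 54 mm behind the grasp point. The pads swing forward as they close: fully open they stand 13 mm farther back than shut.
Start: joints at [1.191, 0.477, 0.022, 1.555, -0.011, 1.109, -0.083], TCP at [0.181, -0.65, 0.231] pointing down, gripper open.
Joint ranges: [-2.96, 2.96], [-0.34, 2.1], [-1.41, 1.46], [0.24, 2.44], [-1.37, 4.51], [0.17, 1.92], [-2.96, 2.96]. Speed limits (rad/s): [2.39, 2.39, 3.14, 3.14, 3.14, 3.14, 3.14].

### API

Orientations are given as a unit quaternion [w, x, y, z].
In Python, from station import * gives the robot as it stands. The module is installed in compiled form; this text tells all that it offers.
- The arm moves only by the shell command python3 -m jog 'ROWS' [OPENING] [FORCE]. ROWS is JSON, a list of rows, each an object of numbers: "x", "y", "z": the shift along the tool's x, y, z in m; "ax", "ay", "az": the turn, a rotation vector about the tool's x, y, z in rad. In form: [{"x": .., "y": .., "z": .., "ax": .., "ay": .., "az": ..}, ...]. A call has 1 to 12 rows; each row is the pose to reach, as a shift and turn from the pose commanded when the call began, along the tool's axes at that moment; what a row does not reach only later rows make up. A row lasts 1/10 s, in which the tool goes at most 50 mm and 8.59 degrees, less where a joint would pass 70% of its speed; a pose out of reach is approached as far as the arm can. A call with a gripper value outside its range is refused whole. OPENING is the opening, from 0 (shut) to 1 (fully open), set as the call begins (- or left out, the last holds). The fingers move at their own pace and stop on an object; FORCE is the grip in N (left out, the last holds). Time passes only in rows, so rows that repeat a pose let the fingers close. It gives the time, the measured TCP pose, the force, the opening and the grip force at its end, in the units of the state.
- get_obs(): the state, without advancing time (a new reading comes with each control period).
- read_camera(name): name is "scene" or "side" or "wrist"; returns the picture (480x640x3 uint8, red, green, blue); there is no depth.
- camera_params(name): a dict with "K" (3x3 intrinsics, pixels), "origin" and "attitude" of the camera in the world. Camera axes: x right, y up, looking along -z (the intrinsics and any distortion apply to the point x, -y, -z); pixel columns grow to the right and rows downward; lengths in m; the calibration is good to about 2 mm. A picture is of the moment at which its call begins: read the wrist's pose just before it. camera_params takes no time and is no camera call; for the wrist camera it gives the pose at the moment of the call.
- hand_in(): hands the job in; it is judged then, once.
The state is a dict: "t": time; "q": joint angles; "joint_vel": joint speeds; "joint_torque": joint torques, N m; "eef_pos": TCP position; "tool_rot": TCP orientation; "contact_force": force on the tool from outside, world axes, zero at the start; "torque": the same for the moment, N m; "gripper_width": opening from 0.0 (shut) to 1.0 (fully open); "grasp_force": force on a finger pad.
Only numpy, scipy, OpenCV 4.12 (cv2) and the standard library are available. Lean on these libraries where they do the work, as an engineer would, in place of code of your own. Each camera call takes 0.05 s, during which the arm holds its last target. There are 200 camera calls.

### The job

Slide the shutter on top of the green collecting box fully open, post both brass plates edge-on through the slot so that they lie inside the box, and then slide the shutter fully shut again. Leave the copper plate, the flux jar and the charcoal block where they are.

Things in the scene. Friction and masses are not known exactly. Their poses are not given: they have to be found in the camera images.
- brass_a_centre (a point): first brass plate, 110 x 46 x 8 mm, 0.2 to 0.45 kg, lying flat on the worktop with its long side along the point's x axis, short side along y. The point is its centre, half-way up (4 mm above its underside). Both ends are alike. To be posted; the order of the two does not matter.
- brass_b_centre (a point): second brass plate, 110 x 46 x 8 mm, 0.2 to 0.45 kg, lying flat on the worktop with its long side along the point's x axis, short side along y. The point is its centre, half-way up (4 mm above its underside). Both ends are alike. To be posted.
- copper_centre (a point): copper (reddish) plate, 110 x 46 x 8 mm, 0.2 to 0.45 kg, lying flat on the worktop with its long side along the point's x axis, short side along y. The point is its centre, half-way up (4 mm above its underside). Both ends are alike. Stays where it is.
- brass_a: the first brass plate; origin at the centre of its underside.
- brass_b: the second brass plate; origin at the centre of its underside.
- slot (a point): middle of the slot in the flat top of the green box, level with the top, 140 mm above the worktop. z up; slot 58 mm long along its y axis, 20 mm wide along x; sheet 3 mm thick. A plate held by its long edges near one end and tilted 45 degrees or steeper goes in end first; let go with its centre at or past the slot, it tips upright and drops in.
- safe: the fixed green steel collecting box; origin under its middle at worktop level, 40 mm from the slot point along +y. Behind it a wall shelf hangs 0.57 m above the worktop, from x = 0.61 m on. 136 mm along x, 170 mm along y, 140 mm high; inside 128 x 162 mm, floor 134 mm below the top. Two guide bars, 5 mm high, run along y on the top, 20 mm either side of the slot.
- shutter (a joint): sliding steel shutter over the slot, m: 0 fully shut (slot covered), 0.064 fully open (slot wholly free); it opens toward the slot point's +y, slides with about 1.5 N of friction and stays where it is left. Starts shut or partly open.
- shutter_knob (a point): black round knob standing on the shutter, 18 mm across; the point is on its axis at 17 mm above the box top, knob top 31 mm above the box top, sides straight from 3 to 26 mm. It is 46 mm from the slot point along +y when shut, 110 mm when open.
- jar_centre (a point): flux jar with a black lid, 48 mm across, 57 mm high, standing on the worktop; the point is half-way up. Stays where it is.
- charcoal_centre (a point): black charcoal block, 64 x 101 x 36 mm (x, y, z), on the worktop; the point is half-way up. Stays where it is.

How it is judged:
At the end, for the whole second after the job is handed in: Both brass plates lie at rest inside the box, their centres at least 50 mm below its top and within its walls, and the shutter is shut to within 5 mm (z of each of brass_a_centre, brass_b_centre in the frame of slot below -0.05 m and x of brass_a_centre in the frame of slot between -0.066 and 0.066 m and y of brass_a_centre in the frame of slot between -0.046 and 0.126 m and linear speed of each of brass_a, brass_b below 0.02 m/s and x of brass_b_centre in the frame of slot between -0.066 and 0.066 m and y of brass_b_centre in the frame of slot between -0.046 and 0.126 m and value of joint shutter below 0.005 m); the robot touches nothing.
It fails at once if the copper plate is moved more than 30 mm (distance of copper_centre from where it was at the start of the episode above 0.03 m).
It fails at once if the jar is moved more than 30 mm or tipped (distance of jar_centre from where it was at the start of the episode above 0.03 m or angle between jar_centre's own z axis and vertical above 0.5 rad).
It fails at once if the charcoal block is moved more than 30 mm (distance of charcoal_centre from where it was at the start of the episode above 0.03 m).
It also fails if it takes over 72 s, if anything falls off the work surface, if the arm or the gripper's body presses on something with over 40 N, if the wrist force passes 120 N, or if a joint passes its speed limit or range.

## Working session

There is one attempt and no reset: what is moved stays moved. The work goes in short steps, Python scripts to look and compute and a shell command to move; the robot and the scene stay as the last step left them, time stands still between calls to the robot, and variables do not carry over. Pictures are saved under pics/ and viewed, at most 10 in all, crops included, and the job is handed in when it is done.

```bash
mkdir -p pics
python3 - <<'E'
from station import *
import cv2
for n in("scene","side"):
    cv2.imwrite(f"pics/{n}0.png",read_camera(n)[:,:,::-1])
    p=camera_params(n);print(n,p)
o=get_obs();print(o)
E
```

```text
scene {'K': array([[612.8004784 ,   0.        , 321.89690008],
       [  0.        , 612.8004784 , 230.38855126],
       [  0.        ,   0.        ,   1.        ]]), 'origin': array([-0.42709207,  0.37805975,  1.19864268]), 'attitude': array([-0.48847329, -0.19588312,  0.29898619,  0.79600936])}
side {'K': array([[439.57085299,   0.        , 321.77748453],
       [  0.        , 439.57085299, 234.63081951],
       [  0.        ,   0.        ,   1.        ]]), 'origin': array([0.23249467, 0.85231215, 0.54785829]), 'attitude': array([-0.09989772, -0.05283083,  0.53846338,  0.83503685])}
{'t': 0.1, 'q': array([ 1.19090433,  0.47771346,  0.02233917,  1.5563141 , -0.01153284,
        1.10927267, -0.0830788 ]), 'joint_vel': array([-2.64241140e-04, -2.49517293e-03, -1.18456777e-06, -1.59189669e-03,
       -1.57286427e-03,  6.09326997e-04,  1.60491953e-03]), 'joint_torque': array([ 4.71894295e-03, -5.97764003e+01,  1.61399793e+00, -2.81953561e+01,
        1.28327811e-02,  5.07337827e-03, -1.45438797e-06]), 'eef_pos': array([ 0.18107643, -0.64973298,  0.23044176]), 'tool_rot': array([-7.76069833e-04,  9.90777995e-01,  1.35492956e-01, -1.47986579e-04]), 'contact_force': array([ 0.6429801 , -0.7169696 , -0.42419648]), 'torque': array([-0.04385328, -0.00254658,  0.02015899]), 'grasp_force': 0.0, 'gripper_width': 1.00131590976362}
```

View pics/scene0.png

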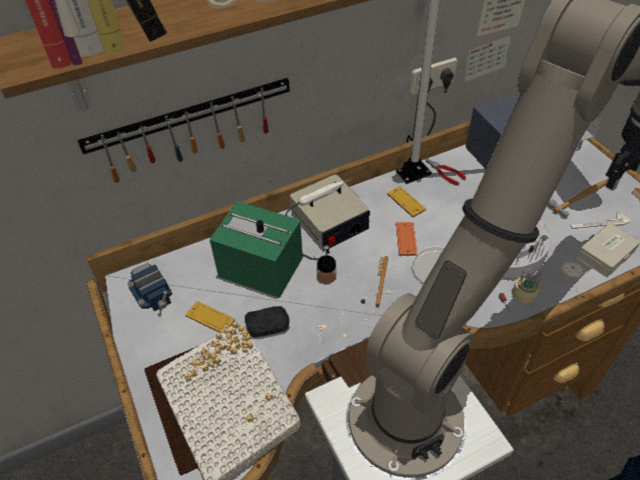

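View pics/side0.png

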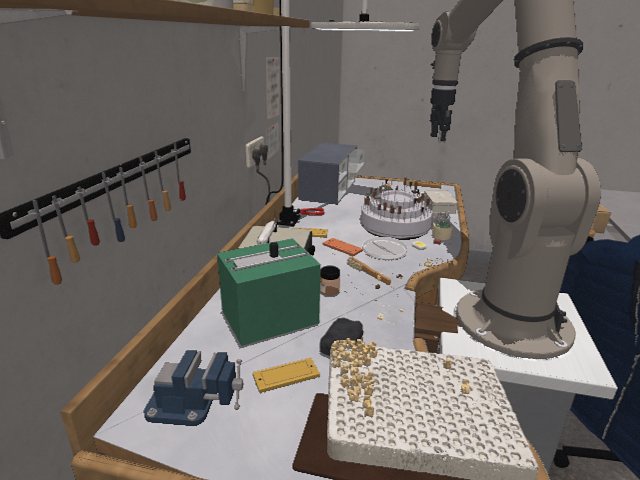

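The scene picture shows brass plates at about (210,316) and (406,200), and copper at (405,238). The box top is at (257,228), with the knob at (260,226). The jar is at (326,268) and the charcoal at (267,320). I'll enlarge it next.

```bash
cat > h.py <<'E'
import numpy as np, cv2
from scipy.spatial.transform import Rotation as R
from station import *
def rot(q): return R.from_quat(np.r_[q[1:],q[0]])
def pix(p,cam,P=None):
    c=P or camera_params(cam); d=rot(c["attitude"]).inv().apply(np.atleast_2d(p)-c["origin"])
    u=(c["K"]@np.c_[d[:,0],-d[:,1],-d[:,2]].T).T; return u[:,:2]/u[:,2:]
def ray(uv,z,cam,P=None):
    c=P or camera_params(cam); uv=np.atleast_2d(uv)
    d=(np.linalg.inv(c["K"])@np.c_[uv,np.ones(len(uv))].T).T*[1,-1,-1]
    d=rot(c["attitude"]).apply(d); return c["origin"]+d*((z-c["origin"][2])/d[:,2])[:,None]
E
python3 - <<'E'
import cv2
a=cv2.imread("pics/scene0.png")
cv2.imwrite("pics/c1.png",cv2.resize(a[180:345,180:440],None,fx=3,fy=3,interpolation=cv2.INTER_CUBIC))
a=cv2.imread("pics/side0.png")
cv2.imwrite("pics/c2.png",cv2.resize(a[220:400,205:405],None,fx=3.3,fy=3.3,interpolation=cv2.INTER_CUBIC))
E
```

```text
(no output)
```

View pics/c1.png

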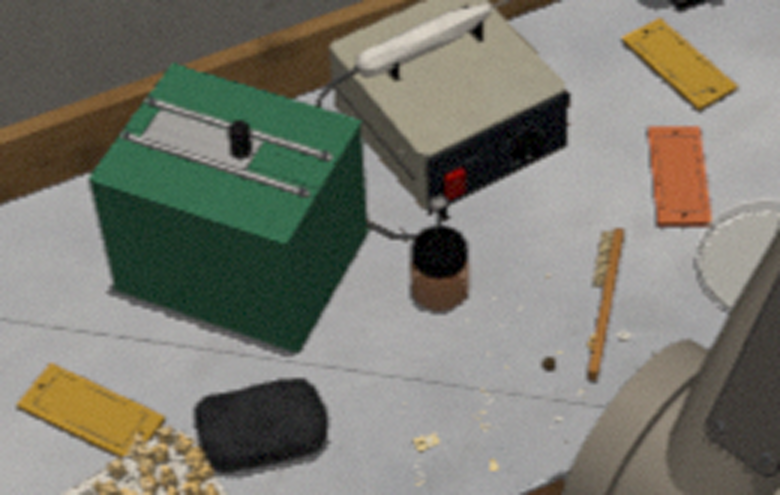

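View pics/c2.png

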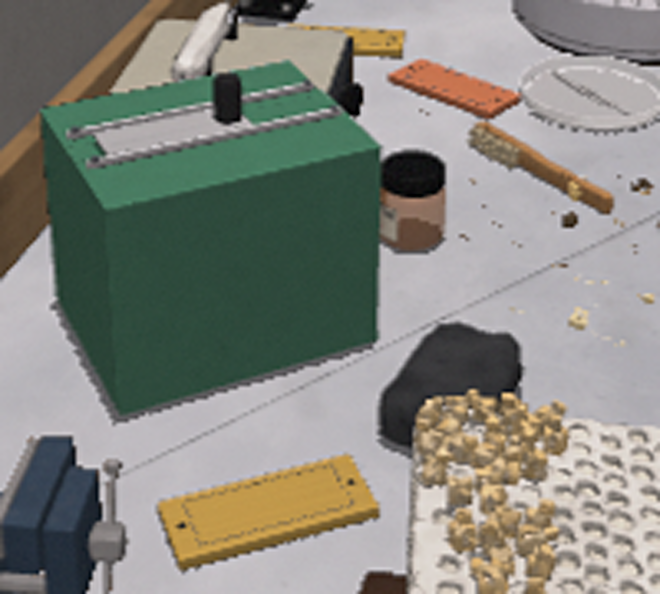

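Run:
```python
from h import *
np.set_printoptions(precision=4,suppress=True)
c1=lambda a:np.array(a)/3.+180-.33
c2=lambda a:np.array(a)/3.3+[205,220]-.35
def rect(n,p):
    # corners order; report centre,yaws,lengths
    e=np.roll(p,-1,0)-p
    print(n,p.mean(0),[ (round(float(np.hypot(*x[:2])),3),round(float(np.degrees(np.arctan2(x[1],x[0]))),1)) for x in e])
rect("boxS",ray(c1([(172,65),(362,122),(288,242),(93,180)]),.14,"scene"))
rect("boxs",ray(c2([(42,108),(290,62),(380,150),(107,210)]),.14,"side"))
rect("AS",ray(c1([(50,364),(163,416),(128,452),(18,402)]),.008,"scene"))
rect("As",ray(c2([(158,502),(352,456),(380,508),(182,562)]),.008,"side"))
rect("BS",ray(c1([(622,39),(660,18),(738,86),(702,106)]),.008,"scene"))
rect("CuS",ray(c1([(648,126),(700,126),(710,222),(657,224)]),.008,"scene"))
rect("Cus",ray(c2([(425,60),(520,96),(478,113),(389,77)]),.008,"side"))
print("knobS",ray(c1([(240,125)]),.171,"scene"),"knobs",ray(c2([(228,78)]),.171,"side"))
print("jar",ray(c1([(440,251)]),.057,"scene"),"jar",ray(c2([(413,172)]),.057,"side"))
print("char",ray(c1([(258,415)]),.036,"scene"))
```

```text
boxS [0.5048 0.1091 0.14  ] [(0.169, -139.4), (0.131, 130.1), (0.166, 40.9), (0.132, -48.4)]
boxs [0.5036 0.1186 0.14  ] [(0.166, -140.8), (0.134, 129.6), (0.165, 39.3), (0.135, -50.1)]
AS [0.421  0.2745 0.008 ] [(0.107, -144.5), (0.04, 117.3), (0.102, 36.3), (0.041, -55.8)]
As [0.4166 0.2797 0.008 ] [(0.109, -146.3), (0.044, 124.0), (0.108, 35.2), (0.047, -54.0)]
BS [ 0.5314 -0.33    0.008 ] [(0.046, -80.5), (0.108, -171.5), (0.042, 98.2), (0.107, 10.6)]
CuS [ 0.417 -0.258  0.008] [(0.046, -117.5), (0.109, 152.2), (0.044, 65.4), (0.112, -27.2)]
Cus [ 0.4167 -0.2468  0.008 ] [(0.104, 151.7), (0.05, 54.4), (0.098, -29.0), (0.048, -118.5)]
knobS [[0.4973 0.0991 0.171 ]] knobs [[0.4928 0.1096 0.171 ]]
jar [[ 0.3996 -0.0207  0.057 ]] jar [[ 0.4012 -0.0063  0.057 ]]
char [[0.3365 0.1653 0.036 ]]
```

```bash
cat >> h.py <<'E'
def pose(psi,th=0):
    "tool down with x at bearing psi (deg), then turned th (deg) about its own y"
    return R.from_euler('z',psi,degrees=True)*R.from_euler('x',180,degrees=True)*R.from_euler('y',th,degrees=True)
def to(pos,psi,th=0):
    o=get_obs(); r=rot(o["tool_rot"]); s=r.inv().apply(np.array(pos)-o["eef_pos"]); v=(r.inv()*pose(psi,th)).as_rotvec()
    print("t %.2f"%o["t"],"shift",s.round(4),"turn",v.round(3),"dist %.3f ang %.0f"%(np.linalg.norm(s),np.degrees(np.linalg.norm(v))))
def log():
    o=get_obs(); r=rot(o["tool_rot"]).as_matrix()
    print("t %.2f"%o["t"],o["eef_pos"].round(4),"psi %.1f"%np.degrees(np.arctan2(r[1,0],r[0,0])),"z",r[:,2].round(3),"q",o["q"].round(3),"F",o["contact_force"].round(1),"w %.3f g %.1f"%(o["gripper_width"],o["grasp_force"]))
E
python3 -c "
from h import *
to([.52,-.31,.27],9.5)
p=pix([[.5,0,.548]],'side');print(p)"
```

```text
t 0.10 shift [ 0.4177 -0.2363 -0.0392] turn [-0.002  0.     0.106] dist 0.482 ang 6
[[283.79019123  33.46300235]]
```

```bash
python3 -m jog '[{"x":0.042,"y":-0.024,"z":-0.004,"az":0.01},{"x":0.084,"y":-0.047,"z":-0.008,"az":0.02},{"x":0.125,"y":-0.071,"z":-0.012,"az":0.03},{"x":0.167,"y":-0.095,"z":-0.016,"az":0.04},{"x":0.209,"y":-0.118,"z":-0.02,"az":0.05},{"x":0.251,"y":-0.142,"z":-0.023,"az":0.06},{"x":0.292,"y":-0.165,"z":-0.027,"az":0.07},{"x":0.334,"y":-0.189,"z":-0.031,"az":0.08},{"x":0.376,"y":-0.213,"z":-0.035,"az":0.095},{"x":0.418,"y":-0.236,"z":-0.039,"az":0.106},{"x":0.418,"y":-0.236,"z":-0.039,"az":0.106},{"x":0.418,"y":-0.236,"z":-0.039,"az":0.106}]'
python3 - <<'E'
from h import *
P=camera_params("wrist"); a=read_camera("wrist"); cv2.imwrite("pics/w1.png",a[:,:,::-1]); import pickle; pickle.dump(P,open("w1.pkl","wb"))
log(); to([.495,.105,.27],130)
r=rot(get_obs()["tool_rot"])
print(P["K"][0], r.inv().apply(P["origin"]-get_obs()["eef_pos"]), (r.inv()*rot(P["attitude"])).as_matrix().round(2).tolist())
E
```

```text
t 0.15 [ 0.1811 -0.6498  0.2305] psi 15.6 z [-0.     0.001 -1.   ] q [ 1.191  0.478  0.022  1.556 -0.012  1.109 -0.083] F [-0.5  0.   0.4] w 1.001 g 0.0
t 0.15 shift [ 0.505  -0.6428 -0.0386] turn [-1.000e-03 -1.000e-03 -1.997e+00] dist 0.818 ang 114
[407.92038745   0.         315.65982131] [ 0.0666727   0.00035832 -0.1429572 ] [[0.0, 0.96, 0.26], [1.0, -0.0, -0.0], [-0.0, 0.26, -0.96]]validation failed for argument at $[0]...
```

View pics/w1.png

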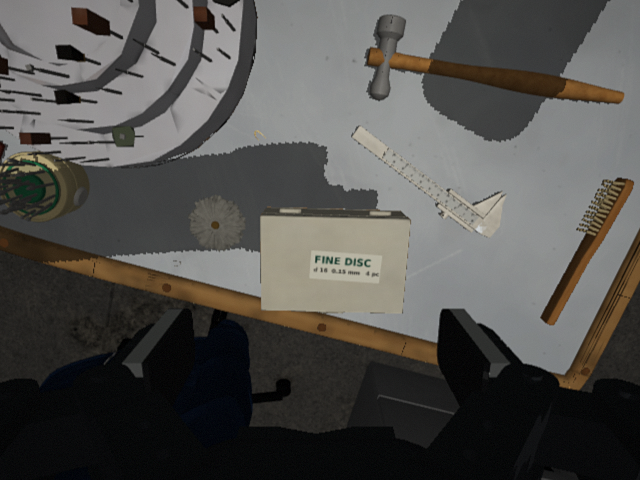

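The move was refused because every row needs all six keys. The picture therefore only shows the starting spot, with a disc box and no plate. I'll resend it.

```bash
python3 -m jog '[{"x":0.042,"y":-0.024,"z":-0.004,"ax":0,"ay":0,"az":0.01},{"x":0.084,"y":-0.047,"z":-0.008,"ax":0,"ay":0,"az":0.02},{"x":0.125,"y":-0.071,"z":-0.012,"ax":0,"ay":0,"az":0.03},{"x":0.167,"y":-0.095,"z":-0.016,"ax":0,"ay":0,"az":0.04},{"x":0.209,"y":-0.118,"z":-0.02,"ax":0,"ay":0,"az":0.05},{"x":0.251,"y":-0.142,"z":-0.023,"ax":0,"ay":0,"az":0.06},{"x":0.292,"y":-0.165,"z":-0.027,"ax":0,"ay":0,"az":0.07},{"x":0.334,"y":-0.189,"z":-0.031,"ax":0,"ay":0,"az":0.08},{"x":0.376,"y":-0.213,"z":-0.035,"ax":0,"ay":0,"az":0.095},{"x":0.418,"y":-0.236,"z":-0.039,"ax":0,"ay":0,"az":0.106},{"x":0.418,"y":-0.236,"z":-0.039,"ax":0,"ay":0,"az":0.106},{"x":0.418,"y":-0.236,"z":-0.039,"ax":0,"ay":0,"az":0.106}]'
python3 - <<'E'
from h import *
import pickle
P=camera_params("wrist"); a=read_camera("wrist"); cv2.imwrite("pics/w2.png",a[:,:,::-1]); pickle.dump(P,open("w2.pkl","wb"))
log(); to([.495,.105,.27],130)
# brass mask
h=cv2.cvtColor(a,cv2.COLOR_RGB2HSV)
for n,lo,hi in(("brass",(18,120,90),(30,255,255)),("copper",(3,120,120),(14,255,255))):
    m=cv2.morphologyEx(cv2.inRange(h,lo,hi),cv2.MORPH_CLOSE,np.ones((9,9)))
    cs=sorted(cv2.findContours(m,0,2)[0],key=cv2.contourArea)[-3:]
    for c in cs:
        if cv2.contourArea(c)<800: continue
        b=cv2.boxPoints(cv2.minAreaRect(c)); w=ray(b,.008,"wrist",P); e=np.diff(w,axis=0)
        print(n,cv2.contourArea(c),b.round().tolist(),w.mean(0).round(4),[(np.hypot(*x[:2]).round(3),np.degrees(np.arctan2(x[1],x[0])).round(1)) for x in e])
E
```

```text
t: 1.35
eef_pos: [0.5214, -0.3092, 0.27]
tool_rot: [-0.0, 0.996, 0.085, -0.0]
contact_force: [0.1, -1.2, -0.5]
gripper_width: 0.998
grasp_force: 0.0
t 1.40 [ 0.52   -0.3109  0.2699] psi 9.5 z [-0.001 -0.    -1.   ] q [ 0.542  0.336 -0.137  1.675  0.05   1.134 -1.013] F [-0.7 -0.8  0.2] w 1.002 g 0.0
t 1.40 shift [ 4.410e-02 -4.143e-01 -2.000e-04] turn [-1.000e-03  1.000e-03 -2.103e+00] dist 0.417 ang 120
brass 3352.5 [[314.0, 246.0], [317.0, 136.0], [364.0, 138.0], [361.0, 247.0]] [ 0.5345 -0.331   0.008 ] [(np.float64(0.109), np.float64(8.0)), (np.float64(0.045), np.float64(-81.9)), (np.float64(0.109), np.float64(-170.2))]
```

```bash
python3 -m jog '[{"x":0.004,"y":-0.035,"z":0,"ax":0,"ay":0,"az":-0.14},{"x":0.007,"y":-0.069,"z":0,"ax":0,"ay":0,"az":-0.28},{"x":0.011,"y":-0.104,"z":0,"ax":0,"ay":0,"az":-0.42},{"x":0.015,"y":-0.138,"z":0,"ax":0,"ay":0,"az":-0.56},{"x":0.018,"y":-0.173,"z":0,"ax":0,"ay":0,"az":-0.7},{"x":0.022,"y":-0.207,"z":0,"ax":0,"ay":0,"az":-0.84},{"x":0.026,"y":-0.242,"z":0,"ax":0,"ay":0,"az":-0.98},{"x":0.03,"y":-0.276,"z":0,"ax":0,"ay":0,"az":-1.12},{"x":0.033,"y":-0.311,"z":0,"ax":0,"ay":0,"az":-1.26},{"x":0.037,"y":-0.345,"z":0,"ax":0,"ay":0,"az":-1.4},{"x":0.04,"y":-0.38,"z":0,"ax":0,"ay":0,"az":-1.54},{"x":0.044,"y":-0.414,"z":0,"ax":0,"ay":0,"az":-1.68}]' >/dev/null
python3 -m jog '[{"x":0,"y":0,"z":0,"ax":0,"ay":0,"az":-0.14},{"x":0,"y":0,"z":0,"ax":0,"ay":0,"az":-0.28},{"x":0,"y":0,"z":0,"ax":0,"ay":0,"az":-0.42},{"x":0,"y":0,"z":0,"ax":0,"ay":0,"az":-0.42},{"x":0,"y":0,"z":0,"ax":0,"ay":0,"az":-0.42}]' 0.6 >/dev/null
python3 - <<'E'
from h import *
import pickle
P=camera_params("wrist"); a=read_camera("wrist"); cv2.imwrite("pics/w3.png",a[:,:,::-1]); pickle.dump(P,open("w3.pkl","wb"))
log()
E
```

```text
t 3.15 [0.4957 0.1037 0.2702] psi 129.5 z [-0. -0. -1.] q [ 0.263  0.225 -0.681  1.869  0.159  1.102  0.212] F [-0.1  0.8  0.4] w 0.599 g 0.0
```

View pics/w3.png

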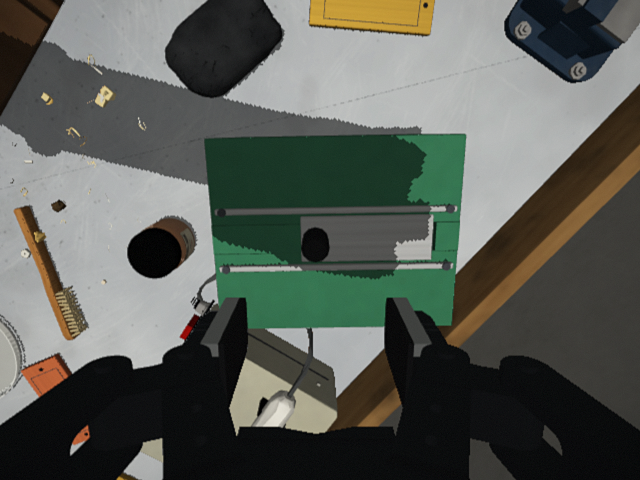

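The wrist picture shows the box top with corners (205,139), (466,134) and (453,328). The bars run (221,212)–(451,209) and (226,269)–(446,266), and the knob top is at (316,241). The shutter is slightly open, with a dark strip at (434,236).

Run:
```python
from h import *
import pickle
P=pickle.load(open("w3.pkl","rb"))
np.set_printoptions(precision=4,suppress=True)
c=ray([(205,139),(466,134),(453,328)],.14,"wrist",P); print(c, np.linalg.norm(np.diff(c,axis=0),axis=1), "ctr",(c[0]+c[2])/2)
b=ray([(221,212),(451,209),(226,269),(446,266)],.145,"wrist",P); e=b[0]-b[1]; e2=b[2]-b[3]
print("bar ctr",b.mean(0),[np.degrees(np.arctan2(x[1],x[0])) for x in(e,e2,c[0]-c[1])],np.linalg.norm(b[0]-b[2]),np.linalg.norm(e))
k=ray([(316,241)],.171,"wrist",P)[0]; print("knob",k)
m=ray([(435,236)],.14,"wrist",P)[0]; print("slot end",m)
yd=np.array([np.cos(np.radians(-140)),np.sin(np.radians(-140)),0])
ctr=(c[0]+c[2])/2
print("knob-ctr along y",(k-ctr)@yd,"slotend",(m-ctr)@yd,"barctr",(b.mean(0)-ctr)@yd)
h=cv2.imread("pics/w3.png"); 
hs=cv2.cvtColor(h,cv2.COLOR_BGR2HSV); mk=cv2.inRange(hs,(18,120,90),(30,255,255)); ys,xs=np.where(mk>0); print(xs.min(),xs.max(),ys.min(),ys.max())
q=ray([(309,24),(430,36)],.008,"wrist",P);print("A edge",q,np.linalg.norm(q[1]-q[0]))
```

```text
[[0.3996 0.1064 0.14  ]
 [0.5279 0.2161 0.14  ]
 [0.6183 0.1124 0.14  ]] [0.1688 0.1375] ctr [0.5089 0.1094 0.14  ]
bar ctr [0.5074 0.1098 0.145 ] [np.float64(-139.76607793012954), np.float64(-139.69411982622142), np.float64(-139.47082673564086)] 0.040043313560812255 0.1531211974863759
knob [0.4934 0.1057 0.171 ]
slot end [0.5596 0.1543 0.14  ]
knob-ctr along y 0.014321776202772092 slotend -0.06770745347466635 barctr 0.000891819914278504
34 627 0 479
A edge [[0.3879 0.2239 0.008 ]
 [0.4783 0.2857 0.008 ]] 0.10955880139308175
```

Run:
```python
from h import *
to([.497,.1003,.150],130.4)
```

```text
t 3.15 shift [-0.0034 -0.0011  0.1202] turn [-0.     0.    -0.016] dist 0.120 ang 1
```

```bash
python3 -m jog '[{"x":-0.003,"y":-0.001,"z":0.04,"ax":0,"ay":0,"az":-0.016},{"x":-0.003,"y":-0.001,"z":0.08,"ax":0,"ay":0,"az":-0.016},{"x":-0.003,"y":-0.001,"z":0.105,"ax":0,"ay":0,"az":-0.016},{"x":-0.003,"y":-0.001,"z":0.12,"ax":0,"ay":0,"az":-0.016},{"x":-0.003,"y":-0.001,"z":0.12,"ax":0,"ay":0,"az":-0.016}]' - 20
python3 -m jog '[{"x":0,"y":0,"z":0,"ax":0,"ay":0,"az":0},{"x":0,"y":0,"z":0,"ax":0,"ay":0,"az":0},{"x":0,"y":0,"z":0,"ax":0,"ay":0,"az":0},{"x":0,"y":0,"z":0,"ax":0,"ay":0,"az":0},{"x":0,"y":0,"z":0,"ax":0,"ay":0,"az":0},{"x":0,"y":0,"z":0,"ax":0,"ay":0,"az":0}]' 0.1 20
```

```text
t: 3.65
eef_pos: [0.4957, 0.1013, 0.1487]
tool_rot: [-0.001, 0.418, 0.909, -0.001]
contact_force: [0.4, 0.5, 0.3]
gripper_width: 0.599
grasp_force: 0.0
t: 4.25
eef_pos: [0.4978, 0.1022, 0.1518]
tool_rot: [0.001, 0.417, 0.909, 0.001]
contact_force: [-0.8, -1.0, 7.2]
gripper_width: 0.2
grasp_force: 19.9
```

```bash
python3 -m jog '[{"x":0,"y":-0.01,"z":-0.002,"ax":0,"ay":0,"az":0},{"x":0,"y":-0.022,"z":-0.002,"ax":0,"ay":0,"az":0},{"x":0,"y":-0.034,"z":-0.002,"ax":0,"ay":0,"az":0},{"x":0,"y":-0.046,"z":-0.002,"ax":0,"ay":0,"az":0},{"x":0,"y":-0.053,"z":-0.002,"ax":0,"ay":0,"az":0},{"x":0,"y":-0.057,"z":-0.002,"ax":0,"ay":0,"az":0},{"x":0,"y":-0.057,"z":-0.002,"ax":0,"ay":0,"az":0},{"x":0,"y":-0.057,"z":-0.002,"ax":0,"ay":0,"az":0}]'
```

```text
t: 5.05
eef_pos: [0.454, 0.0649, 0.1521]
tool_rot: [0.0, 0.417, 0.909, 0.001]
contact_force: [4.9, -0.1, -14.2]
gripper_width: 0.2
grasp_force: 20.7
```

```bash
python3 -m jog '[{"x":0,"y":0,"z":0,"ax":0,"ay":0,"az":0},{"x":0,"y":0,"z":0,"ax":0,"ay":0,"az":0},{"x":0,"y":0,"z":0,"ax":0,"ay":0,"az":0},{"x":0,"y":0,"z":-0.03,"ax":0,"ay":0,"az":0},{"x":0,"y":0.02,"z":-0.07,"ax":0,"ay":0,"az":0},{"x":0,"y":0.05,"z":-0.11,"ax":0,"ay":0,"az":0},{"x":0,"y":0.08,"z":-0.14,"ax":0,"ay":-0.14,"az":0},{"x":0,"y":0.11,"z":-0.14,"ax":0,"ay":-0.28,"az":0},{"x":0,"y":0.11,"z":-0.14,"ax":0,"ay":-0.42,"az":0},{"x":0,"y":0.11,"z":-0.14,"ax":0,"ay":-0.56,"az":0},{"x":0,"y":0.11,"z":-0.14,"ax":0,"ay":-0.7,"az":0},{"x":0,"y":0.11,"z":-0.14,"ax":0,"ay":-0.85,"az":0}]' 0.6
python3 -m jog '[{"x":0,"y":0,"z":0,"ax":0,"ay":-0.14,"az":0},{"x":0,"y":0,"z":0,"ax":0,"ay":-0.28,"az":0},{"x":0,"y":0,"z":0,"ax":0,"ay":-0.28,"az":0}]' 0.7
python3 -c "
from h import *
log();to([.535,.135,.29],130.4,-60)"
```

```text
t: 6.25
eef_pos: [0.5372, 0.1377, 0.2942]
tool_rot: [0.378, 0.379, 0.827, -0.171]
contact_force: [-0.4, -1.2, -1.5]
gripper_width: 0.595
grasp_force: 0.0
t: 6.55
eef_pos: [0.5353, 0.1385, 0.2892]
tool_rot: [0.486, 0.348, 0.77, -0.224]
contact_force: [-1.0, -0.4, -0.6]
gripper_width: 0.701
grasp_force: 0.0
t 6.55 [0.5353 0.1385 0.2892] psi 131.9 z [ 0.592 -0.684 -0.427] q [-0.444  0.43  -0.601  2.055  1.232  1.584 -0.937] F [-1.  -0.4 -0.6] w 0.701 g 0.0
t 6.55 shift [-0.0018 -0.0025  0.0019] turn [0.007 0.083 0.011] dist 0.004 ang 5
```

```bash
python3 -c "
from h import *
to([.453,.2966,.20],214.4)"
```

```text
t 6.55 shift [ 0.1543  0.0424 -0.1187] turn [-0.819  0.911 -1.282] dist 0.199 ang 102
```

```bash
python3 -m jog '[{"x":0.013,"y":0.003,"z":-0.01,"ax":-0.068,"ay":0.076,"az":-0.107},{"x":0.026,"y":0.007,"z":-0.02,"ax":-0.136,"ay":0.152,"az":-0.214},{"x":0.039,"y":0.01,"z":-0.03,"ax":-0.205,"ay":0.228,"az":-0.321},{"x":0.051,"y":0.014,"z":-0.04,"ax":-0.273,"ay":0.304,"az":-0.427},{"x":0.064,"y":0.018,"z":-0.05,"ax":-0.341,"ay":0.38,"az":-0.534},{"x":0.077,"y":0.021,"z":-0.06,"ax":-0.41,"ay":0.456,"az":-0.641},{"x":0.09,"y":0.025,"z":-0.07,"ax":-0.478,"ay":0.531,"az":-0.748},{"x":0.103,"y":0.028,"z":-0.08,"ax":-0.546,"ay":0.607,"az":-0.855},{"x":0.116,"y":0.032,"z":-0.09,"ax":-0.614,"ay":0.683,"az":-0.962},{"x":0.129,"y":0.035,"z":-0.1,"ax":-0.683,"ay":0.759,"az":-1.068},{"x":0.142,"y":0.039,"z":-0.11,"ax":-0.751,"ay":0.835,"az":-1.175},{"x":0.1543,"y":0.0424,"z":-0.1187,"ax":-0.819,"ay":0.911,"az":-1.282}]'
python3 -m jog '[{"x":0,"y":0,"z":0,"ax":0,"ay":0,"az":0},{"x":0,"y":0,"z":0,"ax":0,"ay":0,"az":0}]' 0.75 >/dev/null
cat > look.py <<'E'
from h import *
import sys
P=camera_params("wrist"); a=read_camera("wrist"); cv2.imwrite(f"pics/{sys.argv[1]}.png",a[:,:,::-1]); log()
h=cv2.cvtColor(a,cv2.COLOR_RGB2HSV)
m=cv2.morphologyEx(cv2.inRange(h,(18,140,90),(30,255,255)),cv2.MORPH_OPEN,np.ones((5,5)))
m=cv2.morphologyEx(m,cv2.MORPH_CLOSE,np.ones((9,9)))
c=max(cv2.findContours(m,0,2)[0],key=cv2.contourArea)
b=cv2.boxPoints(cv2.minAreaRect(c)); w=ray(b,.008,"wrist",P); e=np.diff(w,axis=0)
print(cv2.contourArea(c),b.round().tolist(),w.mean(0).round(4),[(np.hypot(*x[:2]).round(3),np.degrees(np.arctan2(x[1],x[0])).round(1)) for x in e])
E
python3 look.py w4
```

```text
t: 7.75
eef_pos: [0.4578, 0.296, 0.206]
tool_rot: [0.004, -0.294, 0.956, 0.004]
contact_force: [-0.3, 0.1, -0.4]
gripper_width: 0.701
grasp_force: 0.0
t 8.00 [0.4566 0.2952 0.2044] psi -146.1 z [ 0.008  0.005 -1.   ] q [ 0.081  0.456 -0.984  1.858  0.439  1.053  1.085] F [ 1.1 -0.6  0.5] w 0.751 g 0.0
2444.0 [[292.0, 92.0], [347.0, 91.0], [349.0, 176.0], [293.0, 177.0]] [0.4019 0.2622 0.008 ] [(np.float64(0.043), np.float64(125.0)), (np.float64(0.066), np.float64(36.3)), (np.float64(0.046), np.float64(-55.0))]
```

View pics/w4.png

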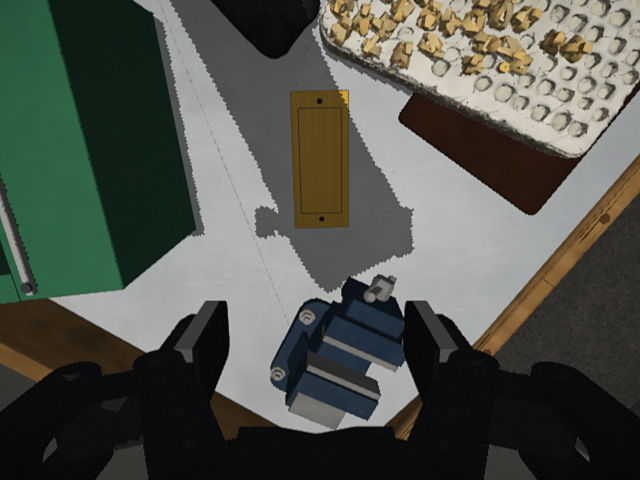

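The picture shows plate A with corners (291,91), (349,90), (349,228) and (294,227). The vise lies just beyond its far end, with the handle at (380,290). The honeycomb block is beyond its near end.

Run:
```python
from h import *
np.set_printoptions(precision=4,suppress=True)
w=ray([(291,91),(349,90),(349,228),(294,227)],.008,"wrist"); c=w.mean(0); e=(w[2]+w[3]-w[0]-w[1])/2; L=np.linalg.norm(e); e/=L; n=np.array([-e[1],e[0],0])
print("A",c,L,np.degrees(np.arctan2(e[1],e[0])),np.linalg.norm(w[1]-w[0]))
for nm,p,zs in(("handle",(380,290),(.03,.05,.07)),("vise top corner",(343,280),(.02,.05,.07)),("vise screw",(305,312),(0.01,)),("jaw",(325,335),(.05,.08)),("honey",(335,50),(.03,.04)),("honey",(400,90),(.03,.04)),("char",(275,55),(.01,.036))):
    for z in zs:
        d=ray([p],z,"wrist")[0]-c; print(nm,z,"along",(d@e).round(3),"across",(d@n).round(3))
# vise height from side+scene: side handle ball top (112,466)/crop; scene
print(ray([(205+112/3.3,220+466/3.3)],.06,"side"))
```

```text
A [0.4185 0.2742 0.008 ] 0.10957911423484563 34.7735160543185 0.04518952890423215
handle 0.03 along 0.104 across 0.048
handle 0.05 along 0.096 across 0.045
handle 0.07 along 0.087 across 0.041
vise top corner 0.02 along 0.098 across 0.018
vise top corner 0.05 along 0.087 across 0.016
vise top corner 0.07 along 0.079 across 0.014
vise screw 0.01 along 0.132 across -0.016
jaw 0.05 along 0.134 across 0.001
jaw 0.08 along 0.118 across 0.001
honey 0.03 along -0.08 across 0.011
honey 0.04 along -0.078 across 0.01
honey 0.03 along -0.052 across 0.058
honey 0.04 along -0.052 across 0.056
char 0.01 along -0.08 across -0.034
char 0.036 along -0.076 across -0.031
[[0.4819 0.3278 0.06  ]]
```

```bash
python3 -c "
from h import *
to([.448,.2948,-.002],214.8)"
```

```text
t 8.00 shift [0.0094 0.0045 0.2063] turn [-0.001  0.01  -0.015] dist 0.207 ang 1
```

```bash
python3 -m jog '[{"x":0.009,"y":0.004,"z":0.04,"ax":0,"ay":0.01,"az":-0.015},{"x":0.009,"y":0.0045,"z":0.08,"ax":0,"ay":0.01,"az":-0.015},{"x":0.0094,"y":0.0045,"z":0.12,"ax":0,"ay":0.01,"az":-0.015},{"x":0.0094,"y":0.0045,"z":0.155,"ax":0,"ay":0.01,"az":-0.015},{"x":0.0094,"y":0.0045,"z":0.18,"ax":0,"ay":0.01,"az":-0.015},{"x":0.0094,"y":0.0045,"z":0.195,"ax":0,"ay":0.01,"az":-0.015},{"x":0.0094,"y":0.0045,"z":0.203,"ax":0,"ay":0.01,"az":-0.015},{"x":0.0094,"y":0.0045,"z":0.206,"ax":0,"ay":0.01,"az":-0.015},{"x":0.0094,"y":0.0045,"z":0.206,"ax":0,"ay":0.01,"az":-0.015}]' 0.7
python3 -m jog '[{"x":0,"y":0,"z":0,"ax":0,"ay":0,"az":0},{"x":0,"y":0,"z":0,"ax":0,"ay":0,"az":0},{"x":0,"y":0,"z":0,"ax":0,"ay":0,"az":0},{"x":0,"y":0,"z":0,"ax":0,"ay":0,"az":0},{"x":0,"y":0,"z":0,"ax":0,"ay":0,"az":0}]' 0.3 100
```

```text
t: 8.9
eef_pos: [0.4472, 0.2952, -0.0018]
tool_rot: [-0.001, -0.3, 0.954, -0.0]
contact_force: [-0.4, -0.2, -0.4]
gripper_width: 0.702
grasp_force: 0.0
t: 9.4
eef_pos: [0.4475, 0.2952, -0.0009]
tool_rot: [-0.001, -0.3, 0.954, -0.0]
contact_force: [-1.4, -2.6, 10.9]
gripper_width: 0.498
grasp_force: 100.4
```

```bash
python3 -m jog '[{"x":0,"y":0,"z":-0.01,"ax":0,"ay":0,"az":0},{"x":0,"y":0,"z":-0.03,"ax":0,"ay":0,"az":0},{"x":0,"y":0,"z":-0.06,"ax":0,"ay":0,"az":0},{"x":0,"y":0,"z":-0.1,"ax":0,"ay":0,"az":0},{"x":0,"y":0,"z":-0.15,"ax":0,"ay":0,"az":0},{"x":0,"y":0,"z":-0.2,"ax":0,"ay":0,"az":0},{"x":0,"y":0,"z":-0.25,"ax":0,"ay":0,"az":0},{"x":0,"y":0,"z":-0.3,"ax":0,"ay":0,"az":0},{"x":0,"y":0,"z":-0.3,"ax":0,"ay":0,"az":0}]'
cat > post.py <<'E'
from h import *
import sys
S=np.array([.538,.1356,.1385]); psi=130.4
def tgt(pc,s,th=-60,up=0):
    r=pose(psi,th); d=r.apply([1,0,0]); return S+s*d-r.apply(pc)+[0,0,up]
E
python3 - <<'E'
from post import *
log()
pc=[.036,0,-.005]
for s,up in((-.08,.05),(-.08,0),(.006,0)):
    print(s,tgt(pc,s,up=up).round(4)); to(tgt(pc,s,up=up),psi,-60)
E
```

```text
t: 10.3
eef_pos: [0.4494, 0.2985, 0.3049]
tool_rot: [0.004, -0.3, 0.954, 0.001]
contact_force: [-0.3, -0.6, -2.4]
gripper_width: 0.501
grasp_force: 102.3
t 10.30 [0.4494 0.2985 0.3049] psi -145.0 z [ 0.007  0.005 -1.   ] q [ 0.149  0.351 -1.06   1.744  0.326  1.23   1.187] F [-0.3 -0.6 -2.4] w 0.501 g 102.3
-0.08 [0.5784 0.0881 0.2865]
t 10.30 shift [ 0.015  -0.2463  0.0183] turn [ 0.772 -0.837  1.324] dist 0.247 ang 100
-0.08 [0.5784 0.0881 0.2365]
t 10.30 shift [ 0.0154 -0.2463  0.0683] turn [ 0.772 -0.837  1.324] dist 0.256 ang 100
0.006 [0.5505 0.1209 0.162 ]
t 10.30 shift [ 0.0201 -0.2035  0.1428] turn [ 0.772 -0.837  1.324] dist 0.249 ang 100
```

```bash
python3 -m jog '[{"x":0.001,"y":-0.02,"z":0.001,"ax":0.064,"ay":-0.07,"az":0.11},{"x":0.002,"y":-0.041,"z":0.003,"ax":0.129,"ay":-0.14,"az":0.221},{"x":0.004,"y":-0.062,"z":0.004,"ax":0.193,"ay":-0.209,"az":0.331},{"x":0.005,"y":-0.082,"z":0.006,"ax":0.257,"ay":-0.279,"az":0.441},{"x":0.006,"y":-0.103,"z":0.008,"ax":0.322,"ay":-0.349,"az":0.552},{"x":0.007,"y":-0.123,"z":0.009,"ax":0.386,"ay":-0.418,"az":0.662},{"x":0.009,"y":-0.144,"z":0.011,"ax":0.45,"ay":-0.488,"az":0.772},{"x":0.01,"y":-0.164,"z":0.012,"ax":0.515,"ay":-0.558,"az":0.883},{"x":0.011,"y":-0.185,"z":0.014,"ax":0.579,"ay":-0.628,"az":0.993},{"x":0.012,"y":-0.205,"z":0.015,"ax":0.643,"ay":-0.697,"az":1.103},{"x":0.014,"y":-0.226,"z":0.017,"ax":0.708,"ay":-0.767,"az":1.214},{"x":0.015,"y":-0.246,"z":0.018,"ax":0.772,"ay":-0.837,"az":1.324}]' >/dev/null
python3 -m jog '[{"x":0,"y":0,"z":0,"ax":0,"ay":0,"az":0},{"x":0,"y":0,"z":0,"ax":0,"ay":0,"az":0},{"x":0,"y":0,"z":0,"ax":0,"ay":0,"az":0}]' >/dev/null
python3 - <<'E'
from post import *
log()
pc=[.036,0,-.005]
for n in("side","scene"): cv2.imwrite(f"pics/{n}1.png",read_camera(n)[:,:,::-1])
a=cv2.imread("pics/side1.png")[120:320,180:400]; b=cv2.imread("pics/scene1.png")[140:300,170:330]
a=cv2.resize(a,(400,364),interpolation=2); b=cv2.resize(b,(364,364),interpolation=2)
cv2.imwrite("pics/both1.png",np.hstack([a,b]))
# expected plate corners in pictures
o=get_obs(); r=rot(o["tool_rot"])
for n in("side","scene"): print(n,pix(r.apply([[.091,-.023,-.005],[.091,.023,-.005]])+o["eef_pos"],n).round(1).tolist(), pix(S+[0,0,.0015],n).round(1).tolist())
for s,up in((-.08,0),(.006,0)): to(tgt(pc,s,up=up),psi,-60)
E
```

```text
t 11.80 [0.5758 0.0856 0.2796] psi 131.8 z [ 0.557 -0.661 -0.503] q [-0.252  0.409 -0.637  2.047  1.275  1.45  -0.835] F [-0.1  0.2 -2.4] w 0.499 g 102.4
side [[257.7, 225.8], [235.0, 230.0]] [[248.0, 260.4]]
scene [[250.0, 204.7], [232.2, 199.5]] [[239.9, 224.3]]
t 11.90 shift [0.038  0.0041 0.0214] turn [-0.004 -0.002  0.01 ] dist 0.044 ang 1
t 11.90 shift [0.124  0.005  0.0216] turn [-0.004 -0.002  0.01 ] dist 0.126 ang 1
```

View pics/both1.png

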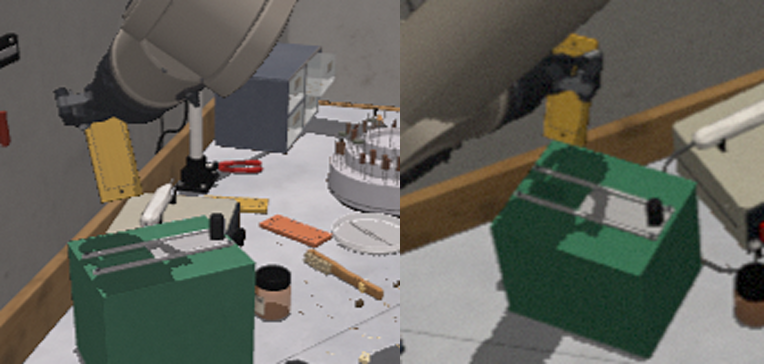

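The side and scene crops show the plate hanging from the gripper as predicted, lower end at side (236–256,228). The shutter is open and the slot visible.

```bash
python3 -m jog '[{"x":0.012,"y":0.001,"z":0.007,"ax":0,"ay":0,"az":0.01},{"x":0.025,"y":0.003,"z":0.014,"ax":0,"ay":0,"az":0.01},{"x":0.038,"y":0.004,"z":0.0214,"ax":-0.004,"ay":-0.002,"az":0.01},{"x":0.038,"y":0.004,"z":0.0214,"ax":-0.004,"ay":-0.002,"az":0.01},{"x":0.038,"y":0.004,"z":0.0214,"ax":-0.004,"ay":-0.002,"az":0.01}]'
python3 - <<'E'
from post import *
log(); to(tgt([.036,0,-.005],.008),psi,-60)
E
```

```text
t: 12.4
eef_pos: [0.5786, 0.0877, 0.2363]
tool_rot: [0.454, 0.363, 0.786, -0.211]
contact_force: [-0.7, 0.3, -2.0]
gripper_width: 0.5
grasp_force: 102.4
t 12.40 [0.5786 0.0877 0.2363] psi 130.5 z [ 0.56  -0.661 -0.5  ] q [-0.275  0.487 -0.619  2.069  1.323  1.447 -0.941] F [-0.7  0.3 -2. ] w 0.500 g 102.4
t 12.40 shift [ 0.0881  0.0002 -0.0005] turn [-0.002  0.     0.   ] dist 0.088 ang 0
```

```bash
python3 -m jog '[{"x":0.015,"y":0,"z":0,"ax":0,"ay":0,"az":0},{"x":0.028,"y":0,"z":0,"ax":0,"ay":0,"az":0},{"x":0.04,"y":0,"z":0,"ax":0,"ay":0,"az":0},{"x":0.045,"y":0,"z":0,"ax":0,"ay":0,"az":0},{"x":0.045,"y":0,"z":0,"ax":0,"ay":0,"az":0}]'
python3 -c "
from post import *
to(tgt([.036,0,-.005],.008),psi,-60)"
```

```text
t: 12.9
eef_pos: [0.5637, 0.1051, 0.196]
tool_rot: [0.453, 0.363, 0.786, -0.211]
contact_force: [-0.5, -0.3, -1.7]
gripper_width: 0.501
grasp_force: 102.4
t 12.90 shift [ 0.0417  0.0003 -0.0008] turn [-0.002 -0.     0.002] dist 0.042 ang 0
```

No contact, and about 20 mm is inside. I'll continue and release.

```bash
python3 -m jog '[{"x":0.012,"y":0,"z":0,"ax":0,"ay":0,"az":0},{"x":0.024,"y":0,"z":0,"ax":0,"ay":0,"az":0},{"x":0.034,"y":0,"z":-0.001,"ax":0,"ay":0,"az":0},{"x":0.042,"y":0,"z":-0.001,"ax":0,"ay":0,"az":0},{"x":0.042,"y":0,"z":-0.001,"ax":0,"ay":0,"az":0},{"x":0.042,"y":0,"z":-0.001,"ax":0,"ay":0,"az":0}]'
python3 -m jog '[{"x":0,"y":0,"z":0,"ax":0,"ay":0,"az":0},{"x":0,"y":0,"z":0,"ax":0,"ay":0,"az":0},{"x":0,"y":0,"z":0,"ax":0,"ay":0,"az":0},{"x":0,"y":0,"z":0,"ax":0,"ay":0,"az":0},{"x":0,"y":0,"z":0,"ax":0,"ay":0,"az":0}]' 0.75
python3 -c "
from h import *
cv2.imwrite('pics/side2.png',read_camera('side')[:,:,::-1]);cv2.imwrite('pics/scene2.png',read_camera('scene')[:,:,::-1])
h=cv2.cvtColor(cv2.imread('pics/side2.png'),cv2.COLOR_BGR2HSV)[150:270,200:290];m=cv2.inRange(h,(18,120,90),(30,255,255));print(m.sum()/255)
h=cv2.cvtColor(cv2.imread('pics/scene2.png'),cv2.COLOR_BGR2HSV)[150:260,200:290];m=cv2.inRange(h,(18,120,90),(30,255,255));print(m.sum()/255)
h=cv2.cvtColor(cv2.imread('pics/scene1.png'),cv2.COLOR_BGR2HSV)[150:260,200:290];m=cv2.inRange(h,(18,120,90),(30,255,255));print(m.sum()/255)
"
```

```text
t: 13.5
eef_pos: [0.5498, 0.1214, 0.1606]
tool_rot: [0.454, 0.363, 0.786, -0.211]
contact_force: [-0.2, 0.2, -0.4]
gripper_width: 0.505
grasp_force: 102.4
t: 14.0
eef_pos: [0.5499, 0.1212, 0.161]
tool_rot: [0.454, 0.364, 0.786, -0.211]
contact_force: [-0.6, -1.5, -0.2]
gripper_width: 0.751
grasp_force: 0.0
0.0
22.0
504.0
```

Run:
```python
from h import *
to([.5499,.1212,.29],130.4,-60)
```

```text
t 14.10 shift [-0.1119 -0.0002 -0.0644] turn [-0.002  0.     0.   ] dist 0.129 ang 0
```

```bash
python3 -m jog '[{"x":-0.02,"y":0,"z":-0.012,"ax":0,"ay":0,"az":0},{"x":-0.05,"y":0,"z":-0.028,"ax":0,"ay":0,"az":0},{"x":-0.08,"y":0,"z":-0.046,"ax":0,"ay":0,"az":0},{"x":-0.112,"y":0,"z":-0.064,"ax":0,"ay":0,"az":0},{"x":-0.112,"y":0,"z":-0.064,"ax":0,"ay":0,"az":0}]' >/dev/null
python3 - <<'E'
from h import *
log(); to([.495,-.335,.24],9)
E
```

```text
t 14.60 [0.5513 0.1224 0.2947] psi 129.6 z [ 0.564 -0.659 -0.498] q [-0.313  0.399 -0.672  2.029  1.221  1.52  -0.866] F [ 0.4  0.8 -0.1] w 0.750 g 0.0
t 14.60 shift [-0.1101 -0.3392  0.2969] turn [1.095 0.607 1.884] dist 0.464 ang 130
```

```bash
python3 -m jog '[{"x":-0.007,"y":-0.021,"z":0.019,"ax":0.068,"ay":0.038,"az":0.118},{"x":-0.014,"y":-0.042,"z":0.037,"ax":0.137,"ay":0.076,"az":0.236},{"x":-0.021,"y":-0.064,"z":0.056,"ax":0.205,"ay":0.114,"az":0.353},{"x":-0.028,"y":-0.085,"z":0.074,"ax":0.274,"ay":0.152,"az":0.471},{"x":-0.034,"y":-0.106,"z":0.093,"ax":0.342,"ay":0.19,"az":0.589},{"x":-0.041,"y":-0.127,"z":0.111,"ax":0.411,"ay":0.228,"az":0.707},{"x":-0.048,"y":-0.148,"z":0.13,"ax":0.479,"ay":0.266,"az":0.824},{"x":-0.055,"y":-0.17,"z":0.148,"ax":0.548,"ay":0.304,"az":0.942},{"x":-0.062,"y":-0.191,"z":0.167,"ax":0.616,"ay":0.341,"az":1.06},{"x":-0.069,"y":-0.212,"z":0.186,"ax":0.684,"ay":0.379,"az":1.178},{"x":-0.076,"y":-0.233,"z":0.204,"ax":0.753,"ay":0.417,"az":1.295},{"x":-0.083,"y":-0.254,"z":0.223,"ax":0.821,"ay":0.455,"az":1.413}]' >/dev/null
python3 - <<'E'
from h import *
log(); to([.495,-.335,.24],9)
E
```

```text
t 15.80 [ 0.5081 -0.2231  0.2501] psi 34.6 z [-0.041 -0.305 -0.952] q [ 0.417  0.27  -0.359  1.865  0.461  1.091 -1.103] F [ 0.6 -0.3  0.1] w 0.745 g 0.0
t 15.80 shift [-0.0705  0.0767  0.0442] turn [0.273 0.159 0.468] dist 0.113 ang 32
```

```bash
python3 -m jog '[{"x":-0.018,"y":0.019,"z":0.011,"ax":0.068,"ay":0.04,"az":0.117},{"x":-0.035,"y":0.038,"z":0.022,"ax":0.137,"ay":0.08,"az":0.234},{"x":-0.053,"y":0.058,"z":0.033,"ax":0.205,"ay":0.119,"az":0.351},{"x":-0.07,"y":0.077,"z":0.044,"ax":0.273,"ay":0.159,"az":0.468},{"x":-0.07,"y":0.077,"z":0.044,"ax":0.273,"ay":0.159,"az":0.468},{"x":-0.07,"y":0.077,"z":0.044,"ax":0.273,"ay":0.159,"az":0.468},{"x":-0.07,"y":0.077,"z":0.044,"ax":0.273,"ay":0.159,"az":0.468}]' 0.7 20 >/dev/null
python3 look.py w5
```

```text
t 16.55 [ 0.4969 -0.3322  0.2407] psi 9.4 z [-0.001 -0.002 -1.   ] q [ 0.691  0.357 -0.265  1.722  0.107  1.077 -1.015] F [0.  0.5 0.7] w 0.699 g 0.0
3333.0 [[295.0, 104.0], [346.0, 104.0], [346.0, 181.0], [295.0, 181.0]] [ 0.5547 -0.3281  0.008 ] [(np.float64(0.044), np.float64(-80.6)), (np.float64(0.067), np.float64(-169.5)), (np.float64(0.047), np.float64(99.4))]
```

```bash
python3 -c "
from h import *
to([.4965,-.3371,-.0015],9.2)"
```

```text
t 16.55 shift [-0.0008  0.0045  0.2422] turn [0.001 0.002 0.004] dist 0.242 ang 0
```

```bash
python3 -m jog '[{"x":-0.001,"y":0.0045,"z":0.045,"ax":0,"ay":0,"az":0.004},{"x":-0.001,"y":0.0045,"z":0.09,"ax":0,"ay":0,"az":0.004},{"x":-0.001,"y":0.0045,"z":0.13,"ax":0,"ay":0,"az":0.004},{"x":-0.001,"y":0.0045,"z":0.17,"ax":0,"ay":0,"az":0.004},{"x":-0.001,"y":0.0045,"z":0.2,"ax":0,"ay":0,"az":0.004},{"x":-0.001,"y":0.0045,"z":0.225,"ax":0,"ay":0,"az":0.004},{"x":-0.001,"y":0.0045,"z":0.238,"ax":0,"ay":0,"az":0.004},{"x":-0.001,"y":0.0045,"z":0.242,"ax":0,"ay":0,"az":0.004},{"x":-0.001,"y":0.0045,"z":0.242,"ax":0,"ay":0,"az":0.004}]'
python3 -m jog '[{"x":0,"y":0,"z":0,"ax":0,"ay":0,"az":0},{"x":0,"y":0,"z":0,"ax":0,"ay":0,"az":0},{"x":0,"y":0,"z":0,"ax":0,"ay":0,"az":0},{"x":0,"y":0,"z":0,"ax":0,"ay":0,"az":0},{"x":0,"y":0,"z":0,"ax":0,"ay":0,"az":0}]' 0.3 100
python3 -m jog '[{"x":0,"y":0,"z":-0.01,"ax":0,"ay":0,"az":0},{"x":0,"y":0,"z":-0.03,"ax":0,"ay":0,"az":0},{"x":0,"y":0,"z":-0.06,"ax":0,"ay":0,"az":0},{"x":0,"y":0,"z":-0.1,"ax":0,"ay":0,"az":0},{"x":0,"y":0,"z":-0.15,"ax":0,"ay":0,"az":0},{"x":0,"y":0,"z":-0.2,"ax":0,"ay":0,"az":0},{"x":0,"y":0,"z":-0.25,"ax":0,"ay":0,"az":0},{"x":0,"y":0,"z":-0.3,"ax":0,"ay":0,"az":0},{"x":0,"y":0,"z":-0.3,"ax":0,"ay":0,"az":0}]'
python3 - <<'E'
from post import *
log(); to(tgt([.038,0,-.005],-.08,up=.05),psi,-60)
E
```

```text
t: 17.45
eef_pos: [0.4965, -0.3388, -0.0006]
tool_rot: [0.001, 0.997, 0.079, -0.0]
contact_force: [-0.3, -0.4, 0.2]
gripper_width: 0.699
grasp_force: 0.0
t: 17.95
eef_pos: [0.4969, -0.3393, 0.0013]
tool_rot: [0.002, 0.997, 0.079, 0.0]
contact_force: [-1.9, 3.3, 8.2]
gripper_width: 0.496
grasp_force: 100.0
t: 18.85
eef_pos: [0.4993, -0.3403, 0.3085]
tool_rot: [0.006, 0.997, 0.078, 0.006]
contact_force: [-0.1, 0.4, -3.3]
gripper_width: 0.495
grasp_force: 101.9
t 18.85 [ 0.4993 -0.3403  0.3085] psi 9.0 z [ 0.012 -0.01  -1.   ] q [ 0.704  0.306 -0.269  1.635  0.09   1.197 -0.998] F [-0.1  0.4 -3.3] w 0.495 g 101.9
t 18.85 shift [ 0.1453 -0.4102  0.0168] turn [-1.074 -0.606 -1.898] dist 0.436 ang 130
```

```bash
python3 -m jog '[{"x":0.009,"y":-0.026,"z":0.001,"ax":-0.067,"ay":-0.038,"az":-0.119},{"x":0.018,"y":-0.051,"z":0.002,"ax":-0.134,"ay":-0.076,"az":-0.237},{"x":0.027,"y":-0.077,"z":0.003,"ax":-0.201,"ay":-0.114,"az":-0.356},{"x":0.036,"y":-0.103,"z":0.004,"ax":-0.269,"ay":-0.152,"az":-0.475},{"x":0.045,"y":-0.128,"z":0.005,"ax":-0.336,"ay":-0.189,"az":-0.593},{"x":0.054,"y":-0.154,"z":0.006,"ax":-0.403,"ay":-0.227,"az":-0.712},{"x":0.064,"y":-0.179,"z":0.007,"ax":-0.47,"ay":-0.265,"az":-0.83},{"x":0.073,"y":-0.205,"z":0.008,"ax":-0.537,"ay":-0.303,"az":-0.949},{"x":0.082,"y":-0.231,"z":0.009,"ax":-0.604,"ay":-0.341,"az":-1.068},{"x":0.091,"y":-0.256,"z":0.01,"ax":-0.671,"ay":-0.379,"az":-1.186},{"x":0.1,"y":-0.282,"z":0.012,"ax":-0.738,"ay":-0.417,"az":-1.305},{"x":0.109,"y":-0.308,"z":0.013,"ax":-0.806,"ay":-0.455,"az":-1.424}]' >/dev/null
python3 - <<'E'
from post import *
log(); to(tgt([.037,0,-.003],-.08,up=.05),psi,-60)
E
```

```text
t 20.05 [ 0.5552 -0.0159  0.285 ] psi 89.0 z [ 0.296 -0.688 -0.663] q [-0.045  0.323 -0.6    1.985  1.029  1.364 -1.015] F [ 0.  -0.4 -4.4] w 0.493 g 102.3
t 20.05 shift [ 0.0711  0.0435 -0.0678] turn [-0.271 -0.164 -0.463] dist 0.107 ang 32
```

```bash
python3 -m jog '[{"x":0.018,"y":0.011,"z":-0.017,"ax":-0.068,"ay":-0.041,"az":-0.116},{"x":0.036,"y":0.022,"z":-0.034,"ax":-0.136,"ay":-0.082,"az":-0.232},{"x":0.053,"y":0.033,"z":-0.051,"ax":-0.203,"ay":-0.123,"az":-0.347},{"x":0.071,"y":0.0435,"z":-0.068,"ax":-0.271,"ay":-0.164,"az":-0.463},{"x":0.071,"y":0.0435,"z":-0.068,"ax":-0.271,"ay":-0.164,"az":-0.463},{"x":0.071,"y":0.0435,"z":-0.068,"ax":-0.271,"ay":-0.164,"az":-0.463},{"x":0.071,"y":0.0435,"z":-0.068,"ax":-0.271,"ay":-0.164,"az":-0.463}]' >/dev/null
python3 - <<'E'
from post import *
log(); pc=[.037,0,-.003]; to(tgt(pc,-.08),psi,-60)
o=get_obs(); r=rot(o["tool_rot"])
ims=[]
for n in("side","scene"):
    a=read_camera(n)[:,:,::-1]; cv2.imwrite(f"pics/{n}3.png",a)
    h=cv2.cvtColor(a.copy(),cv2.COLOR_BGR2HSV)
    m=cv2.inRange(h,(18,120,90),(30,255,255)); m[:,:200]=0;m[:,270:]=0; m[:150]=0; m[245:]=0
    ys,xs=np.where(m>0); i=ys>=ys.max()-3
    print(n,"seen",xs.min(),xs.max(),ys.max(),xs[i].min(),xs[i].max(),"expected",pix(r.apply([[.092,-.023,-.003],[.092,.023,-.003]])+o["eef_pos"],n).round(1).tolist())
E
```

```text
t 20.75 [0.5783 0.0863 0.289 ] psi 129.7 z [ 0.557 -0.663 -0.5  ] q [-0.23   0.405 -0.662  2.033  1.275  1.467 -0.834] F [ 0.  -0.6 -4.4] w 0.498 g 102.4
t 20.75 shift [0.0452 0.0011 0.0232] turn [-0.006 -0.    -0.007] dist 0.051 ang 1
side seen 225 256 228 234 252 expected [[255.3, 222.6], [232.3, 226.4]]
scene seen 208 269 229 244 250 expected [[248.5, 201.6], [230.7, 196.1]]
```

```bash
python3 -m jog '[{"x":0.015,"y":0,"z":0.008,"ax":0,"ay":0,"az":-0.007},{"x":0.03,"y":0.001,"z":0.015,"ax":-0.006,"ay":0,"az":-0.007},{"x":0.045,"y":0.001,"z":0.023,"ax":-0.006,"ay":0,"az":-0.007},{"x":0.045,"y":0.001,"z":0.023,"ax":-0.006,"ay":0,"az":-0.007},{"x":0.045,"y":0.001,"z":0.023,"ax":-0.006,"ay":0,"az":-0.007}]' >/dev/null
python3 - <<'E'
from post import *
log(); to(tgt([.037,0,-.003],.008),psi,-60)
E
```

```text
t 21.35 [0.5778 0.0897 0.2389] psi 130.6 z [ 0.562 -0.659 -0.5  ] q [-0.256  0.489 -0.648  2.067  1.326  1.46  -0.938] F [ 0.4 -0.1 -3.3] w 0.498 g 102.4
t 21.35 shift [ 0.0883 -0.0004  0.0006] turn [0.001 0.    0.002] dist 0.088 ang 0
```

```bash
python3 -m jog '[{"x":0.015,"y":0,"z":0,"ax":0,"ay":0,"az":0},{"x":0.028,"y":0,"z":0,"ax":0,"ay":0,"az":0},{"x":0.04,"y":0,"z":0,"ax":0,"ay":0,"az":0},{"x":0.045,"y":0,"z":0,"ax":0,"ay":0,"az":0},{"x":0.045,"y":0,"z":0,"ax":0,"ay":0,"az":0}]'
python3 -c "
from post import *
to(tgt([.037,0,-.003],.008),psi,-60)"
```

```text
t: 21.85
eef_pos: [0.5626, 0.1078, 0.1989]
tool_rot: [0.454, 0.361, 0.787, -0.209]
contact_force: [-0.6, -0.2, -3.4]
gripper_width: 0.495
grasp_force: 102.4
t 21.85 shift [ 0.0418 -0.0006  0.0011] turn [ 0.003 -0.001  0.004] dist 0.042 ang 0
```

```bash
python3 -m jog '[{"x":0.012,"y":0,"z":0,"ax":0,"ay":0,"az":0},{"x":0.024,"y":0,"z":0.001,"ax":0,"ay":0,"az":0},{"x":0.034,"y":0,"z":0.001,"ax":0,"ay":0,"az":0},{"x":0.042,"y":0,"z":0.001,"ax":0,"ay":0,"az":0},{"x":0.042,"y":0,"z":0.001,"ax":0,"ay":0,"az":0},{"x":0.042,"y":0,"z":0.001,"ax":0,"ay":0,"az":0}]'
python3 -m jog '[{"x":0,"y":0,"z":0,"ax":0,"ay":0,"az":0},{"x":0,"y":0,"z":0,"ax":0,"ay":0,"az":0},{"x":0,"y":0,"z":0,"ax":0,"ay":0,"az":0},{"x":0,"y":0,"z":0,"ax":0,"ay":0,"az":0},{"x":0,"y":0,"z":0,"ax":0,"ay":0,"az":0}]' 0.75
python3 -m jog '[{"x":-0.02,"y":0,"z":-0.012,"ax":0,"ay":0,"az":0},{"x":-0.05,"y":0,"z":-0.028,"ax":0,"ay":0,"az":0},{"x":-0.08,"y":0,"z":-0.046,"ax":0,"ay":0,"az":0},{"x":-0.112,"y":0,"z":-0.064,"ax":0,"ay":0,"az":0},{"x":-0.112,"y":0,"z":-0.064,"ax":0,"ay":0,"az":0}]' >/dev/null
python3 - <<'E'
from post import *
log(); to([.4542,.0643,.25],130.4)
E
```

```text
t: 22.45
eef_pos: [0.5498, 0.1228, 0.1625]
tool_rot: [0.454, 0.362, 0.787, -0.209]
contact_force: [-0.3, -0.3, -3.1]
gripper_width: 0.493
grasp_force: 102.4
t: 22.95
eef_pos: [0.5499, 0.1225, 0.1629]
tool_rot: [0.454, 0.362, 0.787, -0.209]
contact_force: [-0.2, -0.1, 0.6]
gripper_width: 0.75
grasp_force: 0.0
t 23.45 [0.5513 0.1235 0.2967] psi 129.8 z [ 0.567 -0.656 -0.498] q [-0.291  0.401 -0.7    2.028  1.227  1.53  -0.863] F [-0.   0.9 -0.1] w 0.751 g 0.0
t 23.45 shift [ 0.0488 -0.1126  0.0071] turn [ 8.000e-03  1.049e+00 -1.000e-03] dist 0.123 ang 60
```

```bash
python3 -m jog '[{"x":0.006,"y":-0.015,"z":0.001,"ax":0.001,"ay":0.131,"az":0},{"x":0.012,"y":-0.029,"z":0.002,"ax":0.002,"ay":0.262,"az":0},{"x":0.018,"y":-0.043,"z":0.003,"ax":0.003,"ay":0.393,"az":0},{"x":0.024,"y":-0.056,"z":0.004,"ax":0.004,"ay":0.525,"az":0},{"x":0.03,"y":-0.07,"z":0.005,"ax":0.005,"ay":0.656,"az":0},{"x":0.037,"y":-0.084,"z":0.006,"ax":0.006,"ay":0.787,"az":0},{"x":0.043,"y":-0.098,"z":0.006,"ax":0.007,"ay":0.918,"az":0},{"x":0.049,"y":-0.1126,"z":0.007,"ax":0.008,"ay":1.049,"az":0},{"x":0.049,"y":-0.1126,"z":0.007,"ax":0.008,"ay":1.049,"az":0},{"x":0.049,"y":-0.1126,"z":0.007,"ax":0.008,"ay":1.049,"az":0},{"x":0.049,"y":-0.1126,"z":0.007,"ax":0.008,"ay":1.049,"az":0}]' 0.6 20 >/dev/null
python3 - <<'E'
from post import *
cv2.imwrite("pics/w6.png",read_camera("wrist")[:,:,::-1])
log(); to([.4542,.0643,.151],130.4)
E
```

```text
t 24.60 [0.4524 0.0643 0.2457] psi 130.5 z [-0.007 -0.004 -1.   ] q [ 0.417  0.173 -0.762  1.992  0.141  1.035  0.297] F [-0.1  0.4 -0.7] w 0.597 g 0.0
t 24.60 shift [-0.0013  0.0021  0.0947] turn [-0.008 -0.001  0.002] dist 0.095 ang 0
```

View pics/w6.png

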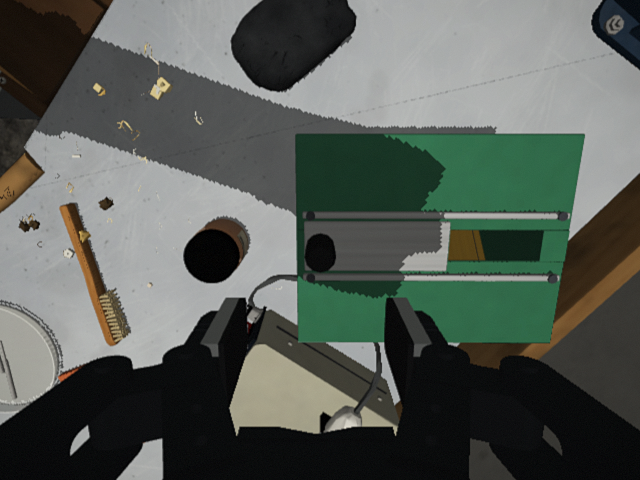

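The wrist picture shows the slot open at columns 450–544 with brass inside at (465,245). Nothing sticks out, and the knob is at (320,252). I'll shut it now.

```bash
python3 -m jog '[{"x":-0.001,"y":0.002,"z":0.03,"ax":-0.008,"ay":0,"az":0},{"x":-0.001,"y":0.002,"z":0.06,"ax":-0.008,"ay":0,"az":0},{"x":-0.001,"y":0.002,"z":0.082,"ax":-0.008,"ay":0,"az":0},{"x":-0.001,"y":0.002,"z":0.092,"ax":-0.008,"ay":0,"az":0},{"x":-0.001,"y":0.002,"z":0.092,"ax":-0.008,"ay":0,"az":0}]' 0.6 20
python3 -m jog '[{"x":0,"y":0,"z":0,"ax":0,"ay":0,"az":0},{"x":0,"y":0,"z":0,"ax":0,"ay":0,"az":0},{"x":0,"y":0,"z":0,"ax":0,"ay":0,"az":0},{"x":0,"y":0,"z":0,"ax":0,"ay":0,"az":0},{"x":0,"y":0,"z":0,"ax":0,"ay":0,"az":0}]' 0.1 20
python3 -m jog '[{"x":0,"y":0.01,"z":0,"ax":0,"ay":0,"az":0},{"x":0,"y":0.022,"z":0,"ax":0,"ay":0,"az":0},{"x":0,"y":0.034,"z":0,"ax":0,"ay":0,"az":0},{"x":0,"y":0.046,"z":0,"ax":0,"ay":0,"az":0},{"x":0,"y":0.056,"z":0,"ax":0,"ay":0,"az":0},{"x":0,"y":0.062,"z":0,"ax":0,"ay":0,"az":0},{"x":0,"y":0.066,"z":0,"ax":0,"ay":0,"az":0},{"x":0,"y":0.066,"z":0,"ax":0,"ay":0,"az":0},{"x":0,"y":0.066,"z":0,"ax":0,"ay":0,"az":0}]'
```

```text
t: 25.1
eef_pos: [0.4533, 0.0641, 0.153]
tool_rot: [-0.002, 0.419, 0.908, 0.0]
contact_force: [-0.1, -0.7, -0.0]
gripper_width: 0.6
grasp_force: 0.0
t: 25.6
eef_pos: [0.4552, 0.0636, 0.1549]
tool_rot: [0.0, 0.42, 0.908, 0.001]
contact_force: [-0.9, 0.9, 8.0]
gripper_width: 0.195
grasp_force: 19.7
t: 26.5
eef_pos: [0.504, 0.1052, 0.1549]
tool_rot: [-0.001, 0.42, 0.908, -0.001]
contact_force: [-5.6, -2.2, 12.1]
gripper_width: 0.199
grasp_force: 20.3
```

```bash
python3 -m jog '[{"x":0,"y":0,"z":0,"ax":0,"ay":0,"az":0},{"x":0,"y":0,"z":0,"ax":0,"ay":0,"az":0},{"x":0,"y":0,"z":0,"ax":0,"ay":0,"az":0},{"x":0,"y":0,"z":-0.02,"ax":0,"ay":0,"az":0},{"x":0,"y":0,"z":-0.05,"ax":0,"ay":0,"az":0},{"x":0,"y":0,"z":-0.09,"ax":0,"ay":0,"az":0},{"x":0,"y":0,"z":-0.12,"ax":0,"ay":0,"az":0},{"x":0,"y":0,"z":-0.12,"ax":0,"ay":0,"az":0},{"x":0,"y":0,"z":-0.12,"ax":0,"ay":0,"az":0}]' 0.6
python3 - <<'E'
from h import *
cv2.imwrite("pics/w7.png",read_camera("wrist")[:,:,::-1]); log()
E
```

```text
t: 27.4
eef_pos: [0.5049, 0.1056, 0.2741]
tool_rot: [-0.0, 0.42, 0.908, 0.001]
contact_force: [-0.4, 0.3, -0.5]
gripper_width: 0.602
grasp_force: 0.0
t 27.45 [0.5043 0.1054 0.2732] psi 130.3 z [-0.002  0.001 -1.   ] q [ 0.322  0.254 -0.757  1.842  0.191  1.121  0.201] F [ 0.3  0.5 -0.4] w 0.599 g 0.0
```

View pics/w7.png

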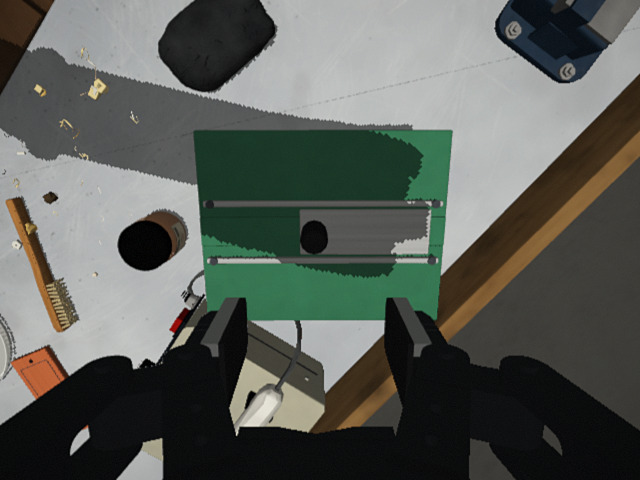

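The shutter reaches column 430 and the slot is fully covered. The knob is at (314,237), and the jar, charcoal and copper are undisturbed. I'll hand in.

```bash
python3 -c "
from station import *
print(hand_in())"
```

```text
the job is handed in; nothing more can be done
None
```

I posted both brass plates into the green box, shut the shutter again, and handed the job in at about 27.5 s; the hand-in returned no verdict, and I saw only some brass through the slot, not each plate at rest.

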